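# Clamp a concrete disc between the electrodes of a resistivity frame

## Robot

A 6-joint arm with a two-finger parallel gripper is mounted at the origin on a cart in front of the work surface, level with it; the furniture and walls round the work are solid. World frame = base frame: x ahead of the robot, y to its left, z up, the work surface at z = 0. Lengths are in m, angles in rad, forces in N, time in s.
With the tool pointing down it reaches from about 0.325 to 0.9 m from the base axis. Payload 6.1 kg.
Tool frame: the origin (TCP) lies on the mounting face of the last link; the fingertips stand 182 mm ahead of it and the grasp point (between the pads) lies 164 mm ahead of it; z points along the fingers, y is the line along which they close (so a half turn about z gives the same grasp; the last joint's range is limited). The gripper opens to 87 mm and grips with 3 to 60 N. Pads are 19 mm wide; open, the fingers measure 117 mm over their backs; the gripper's body (75 mm by 190 mm) begins 51 mm behind the grasp point.
Start: joints at [1.145, 0.22, 1.526, -0, 1.395, -0.126], TCP at [0.185, 0.597, 0.405] pointing down, gripper open.
Joint ranges: [-2.98, 2.98], [-0.91, 2.08], [0.09, 2.57], [-1.24, 4.39], [0.2, 2.65], [-2.68, 2.68]. Speed limits (rad/s): [2.57, 2.57, 3.01, 3.14, 3.14, 3.14].

## Interface

Orientations are given as a 3x3 rotation matrix whose columns are the frame's x, y, z axes.
In Python, from rig import ctrl, viewer gives the robot as it stands. The module is installed in compiled form; this text tells all that it offers.
- The arm moves only by the shell command python3 -m pendant 'ROWS' [OPENING]. ROWS is JSON, a list of rows, each a list of 2 entries, a list of its own where there are three numbers: the shift along the tool's x, y, z scaled (see below), then the turn, a rotation vector about the tool's x, y, z scaled (see below). A call has exactly 5 rows; each row shifts and turns the commanded pose from where the row before left it, along the tool's axes as they then stand; what a row does not reach is not made up. The controller multiplies each number of a shift by 0.03 m and each number of a turn by 360 degrees. A row lasts 1/8 s, in which the tool goes at most 62.5 mm and 10.7 degrees, less where a joint would pass 70% of its speed; a pose out of reach is approached as far as the arm can. A call with a number of a shift or a turn outside -1 to 1 is refused whole. A call with a gripper value outside its range is refused whole. OPENING is the closure, from -1 (fully open) to 1 (shut), so that 0 is half open, set as the call begins (- or left out, the last holds). The fingers move at their own pace and stop on an object; the grip force is fixed at half the most. Time passes only in rows, so rows that do not move let the fingers close, or fill a call up. It gives the time, the measured TCP pose, the force, the opening and the grip force at its end, in the units of the state.
- ctrl.read_state(): the state, without advancing time (a new reading comes with each control period).
- viewer.grab_frame(name): name is "scene" or "side" or "wrist"; returns (picture, depth): 400x640x3 uint8, red, green, blue; 400x640 float32, m along the optical axis (not along the pixel's ray), 0 where there is no reading.
- viewer.camera_params(name): a dict with "camera_matrix" (3x3 intrinsics, pixels), "cam_to_world" (4x4, takes a point from camera to world coordinates). Camera axes: x right, y up, looking along -z (the intrinsics and any distortion apply to the point x, -y, -z); pixel columns grow to the right and rows downward; lengths in m; the calibration is good to about 2 mm. A picture is of the moment at which its call begins: read the wrist's pose just before it. camera_params takes no time and is no camera call; for the wrist camera it gives the pose at the moment of the call.
- ctrl.close_job(): hands the job in; it is judged then, once.
The state is a dict: "clock": time; "joints": joint angles; "joint_velocities": joint speeds; "tau": joint torques, N m; "ee_pos": TCP position; "orientation": TCP orientation; "wrist_force": force on the tool from outside, world axes, zero at the start; "torque": the same for the moment, N m; "gripper_width": finger opening in m; "gripper_force": force on a finger pad.
Only numpy, scipy, OpenCV 4.12 (cv2) and the standard library are available. Lean on these libraries where they do the work, as an engineer would, in place of code of your own. Each camera call takes 0.05 s, during which the arm holds its last target. There are 200 camera calls.

## Task

Get the concrete disc in the test frame ready for its resistivity reading: slacken the thumb screw that holds the sliding crosshead, slide the crosshead along its rods against the disc until the disc is pressed between both electrodes with about 12 N, and nip the thumb screw up tight again before letting go, so that the pressure stays on. Never press the disc with more than 30 N, leave it lying in its cradle, and leave the other things on the bench where they are.

Things in the scene. Friction and masses are not known exactly. Their poses are not given: they have to be found in the camera images.
- core_disc: concrete disc to be tested, 100 mm across, 51 mm thick, 0.8-1 kg, loose on its round side on two white plastic bars (drag 1 to 4 N); axis level, along the guide rods, 76 mm above the bench. Origin: centre of the flat face towards the far electrode (frame +y); its z axis points to the crosshead (frame -y). At the start 4-36 mm free to the far electrode, 7-36 mm to the near one.
- frame: test frame, fixed to the bench: grey base 184 x 244 mm, top at 18 mm; two 12 mm steel guide rods along the frame's y at x = -72 and +72 mm, 76 mm above the bench; at the -y end two grey rod posts, 92 mm high. Origin: centre of the underside. Frame +y (robot's left) is the clamping direction; frame -x is the side nearest the robot.
- end_block: grey upright block 184 x 16 mm, top at 116 mm (its black terminal 130 mm), fixed at the frame's +y end. Origin: mid-block at bench height; inner face 8 mm from it towards -y. Carries the far electrode, a rigid 90 mm steel disc on a lock-nutted threaded stem, level with the rods; its face stands 20 to 42 mm in front of the inner face: how far differs each time and is not measured.
- crosshead: slider: two aluminium hub collars (30 mm diameter, 30 mm long) on the rods, a bar between, and the near electrode, a 90 mm steel disc, face 32 mm in front (+y) of the origin; sprung, 8 N per mm, bottoms after 5 mm. Origin: midway between the hubs; axes as the frame's. Screw slack: slides in frame y with 1.5 N friction and springs back from the disc if let go. Screw tight: holds 25 N or more.
- clamp_screw (a joint): turn of the thumb screw, rad: 0 is hard tight at its stop (starts at 0 to 0.12); grows as it is slackened, anticlockwise seen from above, up to 2.4. Beyond 0.6 its tip is off the rod and the crosshead is free; below about 0.2 it is firmly clamped. Turning takes up to about 0.2 N m. The wing does not rise as it turns.
- screw_grip (a point): middle of the thumb screw's black wing, upright on top of the hub collar nearest the robot: 36 mm long, 10 mm thick, from 101 to 126 mm above the bench (this point 114 mm); hub top 95 mm. Site x along the wing, y through its thickness, z up = screw axis. 72 mm from the crosshead's origin towards frame -x. Gripped by the wing, the crosshead can also be dragged along.
- spare_disc: another concrete disc, 100 mm across, 51 mm high, lying flat on the bench; leave it
- spanner: a steel open-ended spanner, 158 mm long, 6 mm high, lying in front of the frame; leave it
- wash_bottle: a white wash bottle with a bent spout, 195 mm high; leave it
Things that resemble listed ones, but are neither listed nor needed, are in the scene too. Leave any pink look-alike of the core_disc alone.

How it is judged:
By the outcome, as a careful person would: the job done as asked, in the order asked, and still so for the second after the job is handed in, with the robot touching nothing.
It also fails if it takes over 58 s, if anything falls off the work surface, if the arm or the gripper's body presses on something with over 40 N, if the wrist force passes 120 N, or if a joint passes its speed limit or range.

## Working session

There is one attempt and no reset: what is moved stays moved. The work goes in short steps, Python scripts to look and compute and a shell command to move; the robot and the scene stay as the last step left them, time stands still between calls to the robot, and variables do not carry over. Pictures are saved under pics/ and viewed, at most 10 in all, crops included, and the job is handed in when it is done.

```bash
mkdir -p pics; cat > h.py <<'E'
from rig import ctrl, viewer
import numpy as np, cv2
np.set_printoptions(precision=4,suppress=True)
def grab(n,save=None):
    P=viewer.camera_params(n); im,d=viewer.grab_frame(n)
    if save: cv2.imwrite('pics/'+save,im[:,:,::-1])
    return im,d,P
def pts(d,P):
    K=P['camera_matrix'];T=P['cam_to_world'];v,u=np.mgrid[:d.shape[0],:d.shape[1]]
    c=np.stack([(u-K[0,2])/K[0,0]*d,-(v-K[1,2])/K[1,1]*d,-d],-1)
    return c@T[:3,:3].T+T[:3,3]
def proj(p,P):
    K=P['camera_matrix'];T=P['cam_to_world'];c=(np.atleast_2d(p)-T[:3,3])@T[:3,:3]
    return np.stack([K[0,0]*c[:,0]/-c[:,2]+K[0,2],K[1,2]+K[1,1]*c[:,1]/c[:,2]],-1)
def ray(u,v,z,P):
    K=P['camera_matrix'];T=P['cam_to_world'];d=T[:3,:3]@np.array([(u-K[0,2])/K[0,0],-(v-K[1,2])/K[1,1],-1])
    o=T[:3,3];return o+d*(z-o[2])/d[2]
E
python3 - <<'E'
from h import *
s=ctrl.read_state();print(s)
a=[]
for n in['scene','side','wrist']:
    im,d,P=grab(n,n+'0.png'); print(n,P); a.append(im)
    np.savez('pics/'+n+'0.npz',im=im,d=d)
E
```

```text
{'clock': 0.0, 'joints': array([ 1.1449,  0.2212,  1.5276, -0.    ,  1.3947, -0.1261]), 'joint_velocities': array([ 0.001 , -0.0017, -0.0002,  0.0003, -0.0002, -0.0001]), 'tau': array([ -0.    , -49.4611, -38.738 ,   0.0701,   0.0571,  -0.0001]), 'ee_pos': array([0.1845, 0.5969, 0.4036]), 'orientation': array([[-0.9554,  0.2953, -0.0008],
       [ 0.2953,  0.9554, -0.0018],
       [ 0.0002, -0.0019, -1.    ]]), 'wrist_force': array([ 0.6884,  0.3875, -0.463 ]), 'torque': array([ 0.0483, -0.0277,  0.0338]), 'gripper_force': 0.0, 'gripper_width': 0.08725122009445942}
scene {'camera_matrix': array([[485.32  ,   0.    , 320.9303],
       [  0.    , 485.32  , 195.1531],
       [  0.    ,   0.    ,   1.    ]]), 'cam_to_world': array([[-0.9942, -0.0696,  0.082 ,  0.6245],
       [ 0.1075, -0.6459,  0.7558,  0.9486],
       [ 0.0003,  0.7603,  0.6496,  0.9346],
       [ 0.    ,  0.    ,  0.    ,  1.    ]])}
side {'camera_matrix': array([[378.2892,   0.    , 314.0539],
       [  0.    , 378.2892, 202.701 ],
       [  0.    ,   0.    ,   1.    ]]), 'cam_to_world': array([[ 0.986 ,  0.144 , -0.0837,  0.4468],
       [-0.1665,  0.8626, -0.4777, -0.4949],
       [ 0.0034,  0.485 ,  0.8745,  0.957 ],
       [ 0.    ,  0.    ,  0.    ,  1.    ]])}
wrist {'camera_matrix': array([[340.1113,   0.    , 317.9051],
       [  0.    , 340.1113, 204.0679],
       [  0.    ,   0.    ,   1.    ]]), 'cam_to_world': array([[ 0.2951, -0.9255, -0.2372,  0.1193],
       [ 0.9555,  0.2855,  0.0746,  0.6156],
       [-0.0013, -0.2487,  0.9686,  0.3818],
       [ 0.    ,  0.    ,  0.    ,  1.    ]])}
```

View pics/scene0.png

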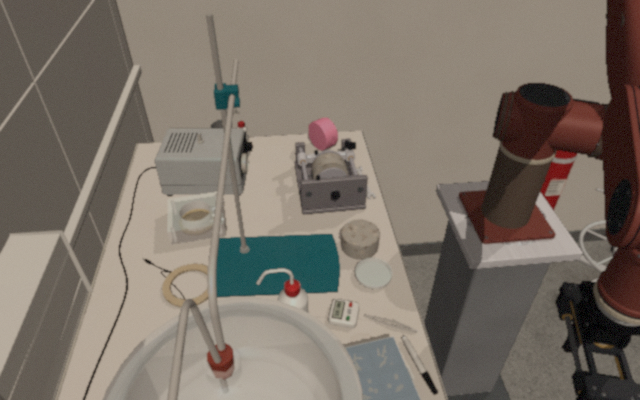

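View pics/side0.png

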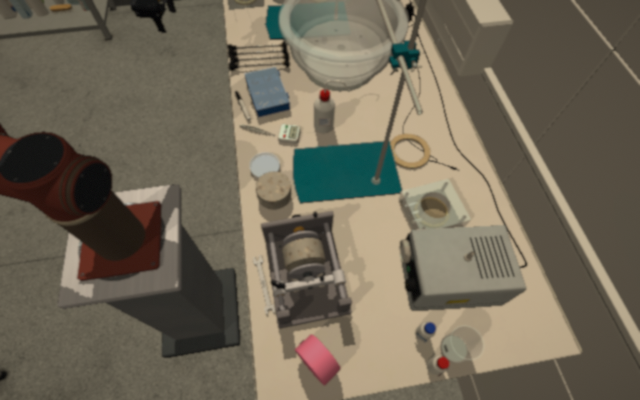

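The scene view shows the frame at about (330,180), with the end block facing the camera, the wash bottle at (292,295) and the spare disc at (360,238). The side view shows the frame at (305,265), with the core disc at (303,250) and the crosshead with its black screw near (278,283). The pink look-alike is at (318,358).

```bash
python3 - <<'E'
from h import *
im,d=[np.load('pics/side0.npz')[k] for k in('im','d')];P=viewer.camera_params('side')
p=pts(d,P)
roi=np.zeros(d.shape,bool);roi[200:340,250:365]=1
top=roi&(abs(p[...,2]-.116)<.007)
def rect(m,name):
    q=p[m][:,:2].astype(np.float32);r=cv2.minAreaRect(q*1000);print(name,m.sum(),r,q.mean(0))
n,l,st,c=cv2.connectedComponentsWithStats(top.astype(np.uint8))
for i in range(1,n):
    if st[i,4]>8: rect(l==i,('top116',st[i].tolist()))
m=roi&(abs(p[...,2]-.018)<.006);rect(m,'base')
dark=roi&(im.max(-1)<60)&(p[...,2]>.095)&(p[...,2]<.14)
n,l,st,c=cv2.connectedComponentsWithStats(dark.astype(np.uint8))
for i in range(1,n):
    if st[i,4]>4: print('dark',st[i],p[l==i].mean(0),p[l==i].max(0),p[l==i].min(0))
c=cv2.resize(im[200:340,250:365],None,fx=5,fy=5,interpolation=2)[:600]
s=np.load('pics/scene0.npz')['im'][110:220,280:385]
s=cv2.resize(s,None,fx=3,fy=3,interpolation=2)
o=np.zeros((600,800,3),np.uint8);c=c[:, :480];o[:c.shape[0],:c.shape[1]]=c;o[:s.shape[0],485:800]=s
cv2.imwrite('pics/crop1.png',o[:,:,::-1])
E
```

```text
('top116', [261, 211, 73, 18, 453]) 453 ((478.8266906738281, -73.9056625366211), (182.60316467285156, 16.85458755493164), 1.6871939897537231) [ 0.476  -0.0752]
('top116', [289, 231, 24, 7, 78]) 78 ((480.5907897949219, -113.01741027832031), (57.90602111816406, 6.184531211853027), 0.8172966241836548) [ 0.4809 -0.1138]
('top116', [287, 238, 35, 25, 372]) 372 ((481.6636657714844, -156.96331787109375), (76.73180389404297, 51.91616439819336), 1.3293689489364624) [ 0.48   -0.1602]
('top116', [294, 264, 27, 6, 76]) 76 ((482.9732666015625, -198.1466522216797), (61.50625991821289, 5.480814456939697), 0.902981162071228) [ 0.4816 -0.1989]
('top116', [271, 283, 15, 6, 28]) 28 ((410.3857116699219, -233.49496459960938), (4.767776012420654, 33.671844482421875), 70.41446685791016) [ 0.4113 -0.2341]
base 2908 ((480.3863830566406, -123.73294067382812), (185.319580078125, 359.90576171875), 1.4244297742843628) [ 0.48   -0.2177]
dark [264 213  68  19 223] [ 0.48   -0.0806  0.1054] [ 0.5636 -0.0724  0.1306] [ 0.3924 -0.0851  0.0952]
dark [321 276   2   4   7] [ 0.5126 -0.2276  0.102 ] [ 0.5143 -0.2239  0.1032] [ 0.5108 -0.2307  0.1007]
dark [272 281  13   8  51] [ 0.4107 -0.233   0.1209] [ 0.4244 -0.2245  0.1279] [ 0.3985 -0.2399  0.102 ]
```

View pics/crop1.png

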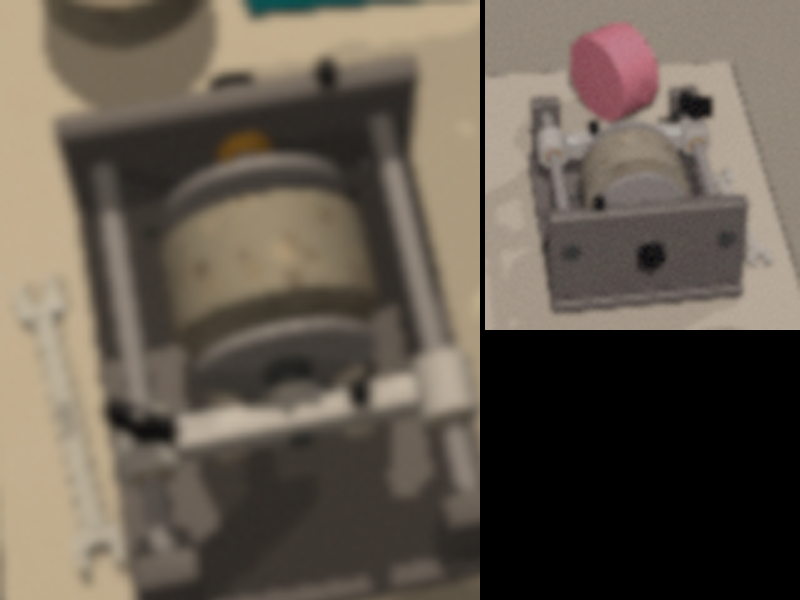

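The crop shows the crosshead with its black wing near crop (145,425), slanting about -20° to the rods' cross direction. The disc sits between the two electrodes with visible gaps on both sides. The end block, disc and wing sizes and heights match the text, so next I check for obstacles along the way.

```bash
python3 - <<'E'
from h import *
for n in('side','scene'):
    z=np.load(f'pics/{n}0.npz');im,d=z['im'],z['d'];p=pts(d,viewer.camera_params(n))
    m=(d>0)&(p[...,2]>.13)&(p[...,2]<.8)&(p[...,0]>.2)&(p[...,0]<.75)&(p[...,1]>-.5)&(p[...,1]<.75)
    g=np.round(p[m]/.05).astype(int);u,inv=np.unique(g[:,:2],axis=0,return_inverse=True)
    for i,k in enumerate(u):
        w=p[m][inv.ravel()==i]
        if len(w)>5: print(n,k*.05,len(w),w[:,2].min().round(2),w[:,2].max().round(2))
    if n=='side':
        pk=(im[...,0]>150)&(im[...,1]<120);print('pink',p[pk].min(0),p[pk].max(0))
E
```

```text
side [0.2 0.5] 17 0.3 0.33
side [0.2  0.55] 41 0.3 0.32
side [0.2  0.65] 57 0.22 0.26
side [0.5  0.55] 31 0.18 0.2
side [0.5 0.6] 12 0.2 0.2
side [0.55 0.45] 147 0.14 0.21
side [0.55 0.5 ] 279 0.13 0.24
side [0.55 0.55] 225 0.18 0.25
side [0.55 0.6 ] 142 0.2 0.24
side [0.55 0.65] 85 0.2 0.22
side [0.6 0.3] 117 0.13 0.19
side [0.6 0.4] 194 0.13 0.21
side [0.6  0.45] 460 0.13 0.25
side [0.6 0.5] 331 0.21 0.27
side [0.6  0.55] 201 0.24 0.27
side [0.6 0.6] 31 0.24 0.26
side [0.65 0.3 ] 59 0.13 0.2
side [0.65 0.35] 16 0.18 0.2
side [0.65 0.4 ] 506 0.13 0.24
side [0.65 0.45] 416 0.2 0.27
side [0.65 0.5 ] 273 0.25 0.28
side [0.65 0.55] 78 0.27 0.28
side [ 0.7 -0.3] 49 0.13 0.14
side [ 0.7  -0.25] 17 0.13 0.14
side [ 0.7 -0.1] 25 0.46 0.47
side [ 0.7  -0.05] 150 0.46 0.47
side [0.7 0. ] 134 0.46 0.47
side [0.7  0.05] 640 0.13 0.57
side [0.7 0.1] 133 0.44 0.48
side [0.7  0.15] 96 0.46 0.47
side [0.7 0.2] 83 0.46 0.47
side [0.7  0.25] 21 0.46 0.47
side [0.7 0.3] 14 0.15 0.18
side [0.7  0.35] 166 0.17 0.21
side [0.7 0.4] 509 0.13 0.25
side [0.7  0.45] 347 0.24 0.28
side [0.7 0.5] 242 0.27 0.28

[... 1440 characters left out ...]
 0.47
scene [0.7  0.25] 108 0.46 0.47
scene [0.7 0.3] 152 0.15 0.47
scene [0.7  0.35] 182 0.2 0.47
scene [0.7 0.4] 381 0.2 0.47
scene [0.7  0.45] 662 0.24 0.47
scene [0.7 0.5] 1005 0.27 0.46
scene [0.7  0.55] 1357 0.28 0.46
scene [0.7 0.6] 1379 0.28 0.39
scene [ 0.75 -0.3 ] 57 0.13 0.14
scene [ 0.75 -0.25] 86 0.13 0.14
scene [ 0.75 -0.2 ] 76 0.13 0.14
scene [ 0.75 -0.15] 33 0.13 0.14
scene [0.75 0.05] 305 0.13 0.62
scene [0.75 0.1 ] 734 0.13 0.62
scene [0.75 0.35] 33 0.2 0.2
scene [0.75 0.4 ] 83 0.2 0.25
scene [0.75 0.45] 149 0.25 0.27
scene [0.75 0.5 ] 141 0.27 0.46
scene [0.75 0.55] 157 0.29 0.46
scene [0.75 0.6 ] 1184 0.28 0.51
scene [0.75 0.65] 390 0.5 0.51
scene [0.75 0.7 ] 437 0.5 0.51
```

The way at x≈0.4 is clear. Obstacles start at x > 0.5 and stay below the tips there.

```bash
python3 -m pendant '[[[-1,-0.88,0],[0,0,0]],[[-1,-0.88,0],[0,0,0]],[[-1,-0.88,0],[0,0,0]],[[-1,-0.88,0],[0,0,0]],[[-1,-0.88,0],[0,0,0]]]' -0.2
python3 -m pendant '[[[-1,-0.88,0],[0,0,0]],[[-1,-0.88,0],[0,0,0]],[[-1,-0.88,0],[0,0,0]],[[-1,-0.88,0],[0,0,0]],[[-1,-0.88,0],[0,0,0]]]'
python3 -m pendant '[[[-0.35,-1,0],[0,0,0]],[[-0.35,-1,0],[0,0,0]],[[-0.35,-1,0],[0,0,0]],[[-0.35,-1,0],[0,0,0]],[[-0.35,-1,0],[0,0,0]]]'
python3 -m pendant '[[[-0.35,-1,0],[0,0,0]],[[-0.35,-1,0],[0,0,0]],[[-0.35,-1,0],[0,0,0]],[[-0.35,-1,0],[0,0,0]],[[-0.35,-1,0],[0,0,0]]]'
```

```text
clock: 0.78
ee_pos: [0.2893, 0.4255, 0.4045]
orientation: [[-0.955, 0.295, -0.0], [0.295, 0.955, -0.0], [0.0, -0.0, -1.0]]
wrist_force: [-0.5, -0.1, -0.5]
gripper_width: 0.0535
gripper_force: 0.0
clock: 1.4
ee_pos: [0.3936, 0.2551, 0.4046]
orientation: [[-0.955, 0.295, -0.0], [0.295, 0.955, -0.0], [0.0, -0.0, -1.0]]
wrist_force: [0.5, -0.0, 0.4]
gripper_width: 0.0521
gripper_force: 0.0
clock: 2.02
ee_pos: [0.3989, 0.0965, 0.4046]
orientation: [[-0.955, 0.295, -0.0], [0.295, 0.955, -0.0], [0.0, -0.0, -1.0]]
wrist_force: [0.2, -0.1, 0.7]
gripper_width: 0.0523
gripper_force: 0.0
clock: 2.65
ee_pos: [0.4047, -0.0623, 0.4046]
orientation: [[-0.955, 0.295, 0.0], [0.295, 0.955, 0.0], [-0.0, 0.0, -1.0]]
wrist_force: [0.3, 0.5, 0.4]
gripper_width: 0.0522
gripper_force: 0.0
```

```bash
python3 -m pendant '[[[-0.35,-1,0],[0,0,0]],[[-0.35,-1,0],[0,0,0]],[[-0.35,-1,0],[0,0,0]],[[-0.35,-1,0],[0,0,0]],[[-0.35,-1,0],[0,0,0]]]' | grep ee_
python3 -m pendant '[[[0,0,0],[0,0,0.029]],[[0,0,0],[0,0,0.029]],[[0,0,0],[0,0,0.029]],[[0,0,0],[0,0,0.029]],[[0,0,0],[0,0,0.029]]]' | grep ori
python3 -m pendant '[[[0,0,0],[0,0,0.029]],[[0,0,0],[0,0,0.029]],[[0,0,0],[0,0,0.029]],[[0,0,0],[0,0,0.029]],[[0,0,0],[0,0,0.029]]]' | grep ori
python3 -m pendant '[[[0,0,0],[0,0,0.029]],[[0,0,0],[0,0,0.029]],[[0,0,0],[0,0,0.029]],[[0,0,0],[0,0,0.029]],[[0,0,0],[0,0,0.029]]]' | grep ori
python3 -m pendant '[[[0,0,0],[0,0,0.029]],[[0,0,0],[0,0,0.029]],[[0,0,0],[0,0,0.0]],[[0,0,0],[0,0,0]],[[0,0,0],[0,0,0]]]'
python3 - <<'E'
from h import *
im,d,P=grab('wrist','w1.png');np.savez('pics/w1.npz',im=im,d=d);p=pts(d,P)
s=ctrl.read_state();print(s['ee_pos'],s['orientation'],s['joints'])
m=(d>0)&(im.max(-1)<70)&(abs(p[...,2]-.12)<.012)&(abs(p[...,0]-.41)<.04)&(abs(p[...,1]+.235)<.04)
q=p[m];print(m.sum(),q.mean(0),cv2.minAreaRect((q[:,:2]*1000).astype(np.float32)))
for nm,z,x0,x1,t in(('116',.117,.37,.6,.004),('121',.121,.45,.51,.006)):
    m=(abs(p[...,2]-z)<t)&(p[...,0]>x0)&(p[...,0]<x1)&(p[...,1]>-.26)&(p[...,1]<-.06)
    n,l,st,c=cv2.connectedComponentsWithStats(m.astype(np.uint8))
    for i in range(1,n):
        if st[i,4]>25: print(nm,st[i,4],cv2.minAreaRect((p[l==i][:,:2]*1000).astype(np.float32)),p[l==i].mean(0))
E
```

```text
ee_pos: [0.4106, -0.2212, 0.4045]
orientation: [[-0.347, 0.938, -0.0], [0.938, 0.347, 0.0], [0.0, -0.0, -1.0]]
orientation: [[0.529, 0.849, -0.0], [0.849, -0.529, 0.0], [0.0, -0.0, -1.0]]
orientation: [[0.995, 0.102, -0.0], [0.102, -0.995, 0.0], [-0.0, -0.0, -1.0]]
clock: 5.78
ee_pos: [0.4108, -0.2201, 0.4047]
orientation: [[0.968, -0.251, -0.0], [-0.251, -0.968, 0.0], [-0.0, -0.0, -1.0]]
wrist_force: [0.2, -0.4, 0.4]
gripper_width: 0.0523
gripper_force: 0.0
[ 0.4108 -0.2202  0.4047] [[ 0.9678 -0.2516 -0.0001]
 [-0.2516 -0.9678  0.    ]
 [-0.0001  0.     -1.    ]] [-0.6614 -0.1696  1.9243 -0.0001  1.387   1.1637]
438 [ 0.4128 -0.2326  0.1227] ((410.9505615234375, -232.13143920898438), (9.386716842651367, 33.066009521484375), 63.497825622558594)
116 2782 ((493.8081359863281, -75.78089904785156), (147.11737060546875, 15.229072570800781), 1.7494028806686401) [ 0.4982 -0.0757  0.1142]
116 2387 ((479.14373779296875, -158.92788696289062), (65.96195220947266, 51.02703857421875), 1.3578481674194336) [ 0.4801 -0.1608  0.1175]
116 414 ((480.6090087890625, -200.15084838867188), (46.66255569458008, 5.308513641357422), 1.6460528373718262) [ 0.4809 -0.2005  0.1171]
116 487 ((477.754150390625, -115.38385009765625), (47.60025405883789, 5.9368062019348145), 1.694911003112793) [ 0.4782 -0.116   0.1167]
116 49 ((420.27130126953125, -233.15464782714844), (6.665843963623047, 18.023832321166992), 34.99952697753906) [ 0.4218 -0.2347  0.118 ]
121 5096 ((479.4788513183594, -158.74974060058594), (59.768516540527344, 51.078243255615234), 1.6598519086837769) [ 0.4798 -0.1599  0.1214]
121 339 ((480.1748046875, -200.17762756347656), (38.95100021362305, 5.274468421936035), 1.419110655784607) [ 0.4806 -0.2004  0.1177]
121 357 ((477.6456604003906, -115.41226959228516), (37.19783020019531, 5.764592170715332), 2.1122069358825684) [ 0.4778 -0.1158  0.1177]
```

View pics/w1.png

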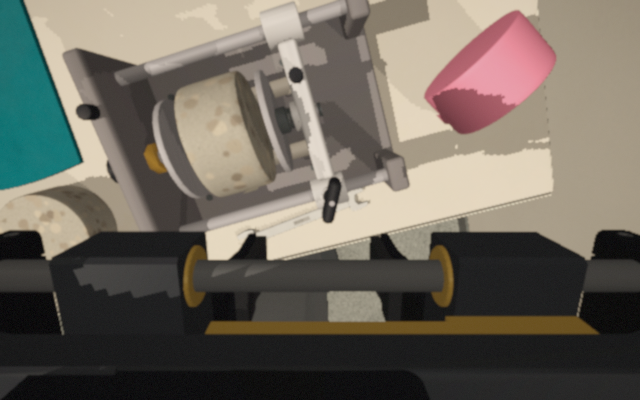

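The wrist view shows the wing at about (331,200), on the hub nearest the robot, with the disc at (225,135) between the electrodes. The gaps come out at about 15 mm (far) and 13 mm (near), which fits the given sizes. Next I align, descend and grip.

```bash
python3 -m pendant '[[[0,0,0],[0,0,0.0165]],[[0,0,0],[0,0,0.0165]],[[0.18,0.36,1],[0,0,0]],[[0,0,1],[0,0,0]],[[0,0,0],[0,0,0]]]' 0.3
python3 - <<'E'
from h import *
im,d,P=grab('wrist','w2.png');p=pts(d,P)
s=ctrl.read_state();print(s['ee_pos'],s['joints'])
m=(d>0)&(im.max(-1)<70)&(abs(p[...,2]-.12)<.012)&(abs(p[...,0]-.41)<.03)&(abs(p[...,1]+.235)<.03)
q=p[m];print(m.sum(),q.mean(0),cv2.minAreaRect((q[:,:2]*1000).astype(np.float32)))
E
```

```text
clock: 6.45
ee_pos: [0.4099, -0.2316, 0.3424]
orientation: [[0.895, -0.446, -0.004], [-0.446, -0.895, 0.003], [-0.005, -0.001, -1.0]]
wrist_force: [-0.5, -0.4, 0.1]
gripper_width: 0.0313
gripper_force: 0.0
[ 0.4106 -0.232   0.3442] [-0.6819 -0.099   1.9778  0.      1.265   1.3515]
687 [ 0.413  -0.234   0.1227] ((410.6059875488281, -232.55673217773438), (9.842787742614746, 33.543392181396484), 63.722618103027344)
```

View pics/w2.png

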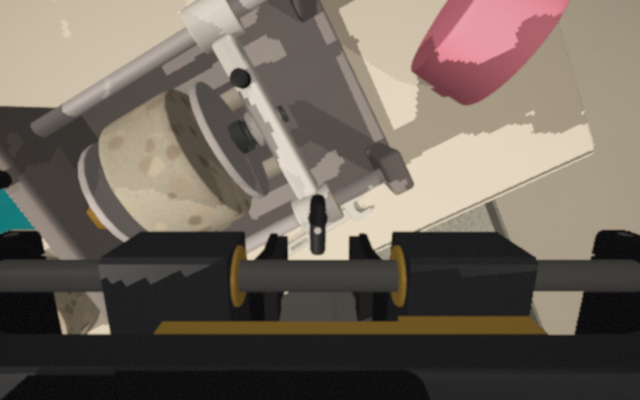

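The wing at (317,225) is centred between the fingers and upright in the picture, so it is aligned with the pads. Next I descend and close.

```bash
python3 -m pendant '[[[0,0,0.7],[0,0,0]],[[0,0,0.7],[0,0,0]],[[0,0,0.4],[0,0,0]],[[0,0,0.28],[0,0,0]],[[0,0,0],[0,0,0]]]'
python3 -m pendant '[[[0,0,0],[0,0,0]],[[0,0,0],[0,0,0]],[[0,0,0],[0,0,0]],[[0,0,0],[0,0,0]],[[0,0,0],[0,0,0]]]' 1
```

```text
clock: 7.12
ee_pos: [0.4109, -0.2322, 0.2824]
orientation: [[0.895, -0.447, -0.0], [-0.447, -0.895, 0.0], [-0.0, -0.0, -1.0]]
wrist_force: [0.6, -0.8, -0.3]
gripper_width: 0.0308
gripper_force: 0.0
clock: 7.75
ee_pos: [0.4112, -0.232, 0.2828]
orientation: [[0.895, -0.447, 0.001], [-0.447, -0.895, 0.001], [0.001, -0.001, -1.0]]
wrist_force: [2.4, 4.5, 4.0]
gripper_width: 0.0099
gripper_force: 30.0
```

```bash
python3 -m pendant '[[[0,0,0],[0,0,-0.029]],[[0,0,0],[0,0,-0.029]],[[0,0,0],[0,0,-0.029]],[[0,0,0],[0,0,-0.029]],[[0,0,0],[0,0,-0.029]]]'
python3 -m pendant '[[[0,0,0],[0,0,0]],[[0,0,0],[0,0,0]],[[0,0,0],[0,0,0]],[[0,0,0],[0,0,0]],[[0,0,0],[0,0,0]]]'
python3 - <<'E'
from h import *
s=ctrl.read_state();print(s['ee_pos'],s['joints'],s['wrist_force'],s['torque'],s['orientation'])
E
```

```text
clock: 8.38
ee_pos: [0.4112, -0.2324, 0.2827]
orientation: [[0.899, 0.438, 0.002], [0.438, -0.899, -0.001], [0.001, 0.002, -1.0]]
wrist_force: [2.5, 1.9, 2.3]
gripper_width: 0.01
gripper_force: 30.0
clock: 9.0
ee_pos: [0.4112, -0.2325, 0.2827]
orientation: [[0.902, 0.432, 0.001], [0.432, -0.902, -0.001], [0.001, 0.001, -1.0]]
wrist_force: [4.8, 0.2, 2.2]
gripper_width: 0.0094
gripper_force: 30.0
[ 0.4112 -0.2325  0.2827] [-0.6818 -0.0206  2.0287  0.0002  1.1318  0.4421] [4.7795 0.1819 2.1549] [ 0.0169 -0.8451  0.0154] [[ 0.9018  0.4321  0.0014]
 [ 0.4321 -0.9018 -0.0009]
 [ 0.0009  0.0014 -1.    ]]
```

```bash
python3 -m pendant '[[[0.054,-0.122,0],[0,0,0]],[[0.054,-0.122,0],[0,0,0]],[[0.027,-0.061,0],[0,0,0]],[[0,0,0],[0,0,0]],[[0,0,0],[0,0,0]]]'
python3 -m pendant '[[[0.054,-0.122,0],[0,0,0]],[[0.054,-0.122,0],[0,0,0]],[[0.054,-0.122,0],[0,0,0]],[[0,0,0],[0,0,0]],[[0,0,0],[0,0,0]]]'
```

```text
clock: 9.62
ee_pos: [0.4109, -0.2225, 0.2827]
orientation: [[0.902, 0.432, 0.002], [0.432, -0.902, -0.001], [0.001, 0.002, -1.0]]
wrist_force: [5.3, -0.2, 1.5]
gripper_width: 0.0097
gripper_force: 30.0
clock: 10.25
ee_pos: [0.4105, -0.2108, 0.2828]
orientation: [[0.902, 0.432, 0.002], [0.432, -0.902, -0.002], [0.001, 0.003, -1.0]]
wrist_force: [5.4, -1.3, 0.9]
gripper_width: 0.0098
gripper_force: 30.0
```

```bash
python3 -m pendant '[[[0.041,-0.091,0],[0,0,0]],[[0,0,0],[0,0,0]],[[0,0,0],[0,0,0]],[[0,0,0],[0,0,0]],[[0,0,0],[0,0,0]]]' | grep -E "ee_|wrist"
python3 -m pendant '[[[0.014,-0.03,0],[0,0,0]],[[0,0,0],[0,0,0]],[[0,0,0],[0,0,0]],[[0,0,0],[0,0,0]],[[0,0,0],[0,0,0]]]' | grep -E "ee_|wrist"
python3 -m pendant '[[[0.014,-0.03,0],[0,0,0]],[[0,0,0],[0,0,0]],[[0,0,0],[0,0,0]],[[0,0,0],[0,0,0]],[[0,0,0],[0,0,0]]]' | grep -E "ee_|wrist"
```

```text
ee_pos: [0.4104, -0.208, 0.2828]
wrist_force: [5.0, -3.1, 0.4]
ee_pos: [0.4104, -0.2072, 0.2827]
wrist_force: [5.3, -3.2, -0.4]
ee_pos: [0.4104, -0.2062, 0.2828]
wrist_force: [5.0, -3.1, 0.5]
```

```bash
python3 -m pendant '[[[0.014,-0.03,0],[0,0,0]],[[0,0,0],[0,0,0]],[[0,0,0],[0,0,0]],[[0,0,0],[0,0,0]],[[0,0,0],[0,0,0]]]' | grep -E "ee_|wrist"
```

```text
ee_pos: [0.4103, -0.2052, 0.2828]
wrist_force: [4.5, -3.7, -1.6]
```

```bash
python3 -m pendant '[[[0.01,-0.023,0],[0,0,0]],[[0,0,0],[0,0,0]],[[0,0,0],[0,0,0]],[[0,0,0],[0,0,0]],[[0,0,0],[0,0,0]]]' | grep -E "ee_|wrist"
```

```text
ee_pos: [0.4103, -0.2045, 0.2827]
wrist_force: [5.2, -4.0, 0.1]
```

```bash
python3 -m pendant '[[[0.01,-0.023,0],[0,0,0]],[[0,0,0],[0,0,0]],[[0,0,0],[0,0,0]],[[0,0,0],[0,0,0]],[[0,0,0],[0,0,0]]]' | grep -E "clock|ee_|wrist"
```

```text
clock: 14.0
ee_pos: [0.4103, -0.2037, 0.2828]
wrist_force: [5.1, -4.5, -0.5]
```

```bash
python3 -m pendant '[[[0.01,-0.023,0],[0,0,0]],[[0,0,0],[0,0,0]],[[0,0,0],[0,0,0]],[[0,0,0],[0,0,0]],[[0,0,0],[0,0,0]]]' | grep -E "clock|ee_|wrist"
```

```text
clock: 14.62
ee_pos: [0.4103, -0.203, 0.2828]
wrist_force: [5.7, -4.1, 0.4]
```

```bash
python3 -m pendant '[[[0.01,-0.023,0],[0,0,0]],[[0,0,0],[0,0,0]],[[0,0,0],[0,0,0]],[[0,0,0],[0,0,0]],[[0,0,0],[0,0,0]]]' | grep -E "clock|ee_|wrist"
```

```text
clock: 15.25
ee_pos: [0.4102, -0.2022, 0.2828]
wrist_force: [5.1, -2.7, -0.7]
```

```bash
python3 -m pendant '[[[0.01,-0.023,0],[0,0,0]],[[0,0,0],[0,0,0]],[[0,0,0],[0,0,0]],[[0,0,0],[0,0,0]],[[0,0,0],[0,0,0]]]' | grep -E "clock|ee_|wrist"
python3 - <<'E'
from h import *
im,d,P=grab('side','s2.png');p=pts(d,P)
im2,d2,P2=grab('wrist','w3.png')
for n,p in(('side',p),('wrist',pts(d2,P2))):
    m=(abs(p[...,2]-.118)<.008)&(p[...,0]>.46)&(p[...,0]<.50)&(p[...,1]>-.26)&(p[...,1]<-.06)
    k,l,st,c=cv2.connectedComponentsWithStats(m.astype(np.uint8))
    for i in range(1,k):
        if st[i,4]>25: q=p[l==i];print(n,st[i,4],q.mean(0),np.percentile(q[:,1],[2,98]))
E
```

```text
clock: 15.88
ee_pos: [0.4102, -0.2015, 0.2828]
wrist_force: [4.1, -3.8, -0.4]
side 98 [ 0.4798 -0.0748  0.1155] [-0.0821 -0.0666]
side 338 [ 0.4795 -0.1456  0.1224] [-0.1729 -0.1115]
wrist 1586 [ 0.467  -0.0785  0.1134] [-0.0842 -0.0699]
wrist 16431 [ 0.4795 -0.1457  0.1222] [-0.1738 -0.1149]
```

```bash
python3 -m pendant '[[[0.01,-0.023,0],[0,0,0]],[[0,0,0],[0,0,0]],[[0,0,0],[0,0,0]],[[0,0,0],[0,0,0]],[[0,0,0],[0,0,0]]]' | grep -E "clock|ee_|wrist"
python3 - <<'E'
import cv2
a=cv2.imread('pics/s2.png')[195:325,250:365];b=cv2.imread('pics/w3.png')
cv2.imwrite('pics/c2.png',cv2.hconcat([cv2.resize(a,(354,400),interpolation=2),b[:, :440]]))
E
```

```text
clock: 16.6
ee_pos: [0.4102, -0.2007, 0.2828]
wrist_force: [5.2, -3.4, -0.9]
```

View pics/c2.png

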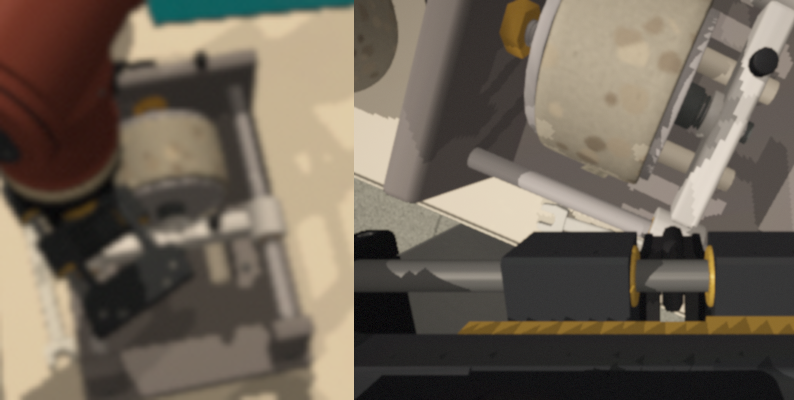

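The wrist view (right half) shows the disc up against the near electrode and the far gap almost closed, at about (540,100). I keep moving in small steps.

```bash
python3 -m pendant '[[[0.01,-0.023,0],[0,0,0]],[[0,0,0],[0,0,0]],[[0,0,0],[0,0,0]],[[0,0,0],[0,0,0]],[[0,0,0],[0,0,0]]]' | grep -E "clock|ee_|wrist"
```

```text
clock: 17.23
ee_pos: [0.4102, -0.2, 0.2828]
wrist_force: [5.0, -3.4, -0.3]
```

```bash
python3 -m pendant '[[[0.01,-0.023,0],[0,0,0]],[[0,0,0],[0,0,0]],[[0,0,0],[0,0,0]],[[0,0,0],[0,0,0]],[[0,0,0],[0,0,0]]]' | grep -E "clock|ee_|wrist"
```

```text
clock: 17.85
ee_pos: [0.4102, -0.1994, 0.2828]
wrist_force: [4.5, -3.4, -0.3]
```

```bash
python3 -m pendant '[[[0.01,-0.023,0],[0,0,0]],[[0,0,0],[0,0,0]],[[0,0,0],[0,0,0]],[[0,0,0],[0,0,0]],[[0,0,0],[0,0,0]]]' | grep -E "clock|ee_|wrist"
```

```text
clock: 18.48
ee_pos: [0.4101, -0.1989, 0.2828]
wrist_force: [5.2, -6.1, -1.4]
```

```bash
python3 -m pendant '[[[0.01,-0.023,0],[0,0,0]],[[0,0,0],[0,0,0]],[[0,0,0],[0,0,0]],[[0,0,0],[0,0,0]],[[0,0,0],[0,0,0]]]' | grep -E "clock|ee_|wrist"
```

```text
clock: 19.1
ee_pos: [0.4101, -0.1984, 0.2828]
wrist_force: [5.9, -7.3, -2.8]
```

```bash
python3 -m pendant '[[[0.01,-0.023,0],[0,0,0]],[[0,0,0],[0,0,0]],[[0,0,0],[0,0,0]],[[0,0,0],[0,0,0]],[[0,0,0],[0,0,0]]]' | grep -E "clock|ee_|wrist"; python3 -c "
from h import *
for _ in range(4): print(ctrl.read_state()['wrist_force'],ctrl.read_state()['ee_pos'])"
```

```text
clock: 19.73
ee_pos: [0.4101, -0.1979, 0.2828]
wrist_force: [5.4, -9.8, -3.4]
[ 5.3995 -9.843  -3.3713] [ 0.4101 -0.1979  0.2828]
[ 5.3995 -9.843  -3.3713] [ 0.4101 -0.1979  0.2828]
[ 5.3995 -9.843  -3.3713] [ 0.4101 -0.1979  0.2828]
[ 5.3995 -9.843  -3.3713] [ 0.4101 -0.1979  0.2828]
```

```bash
python3 -m pendant '[[[0.014,-0.031,0],[0,0,0]],[[0,0,0],[0,0,0]],[[0,0,0],[0,0,0]],[[0,0,0],[0,0,0]],[[0,0,0],[0,0,0]]]' | grep -E "clock|ee_|wrist"
```

```text
clock: 20.35
ee_pos: [0.41, -0.1972, 0.2828]
wrist_force: [5.3, -12.1, -4.4]
```

```bash
python3 -m pendant '[[[0.009,-0.02,0],[0,0,0]],[[0,0,0],[0,0,0]],[[0,0,0],[0,0,0]],[[0,0,0],[0,0,0]],[[0,0,0],[0,0,0]]]' | grep -E "clock|ee_|wrist"
```

```text
clock: 20.98
ee_pos: [0.41, -0.1968, 0.2828]
wrist_force: [5.4, -13.6, -5.8]
```

```bash
python3 -m pendant '[[[0,0,0],[0,0,0.025]],[[0,0,0],[0,0,0.025]],[[0,0,0],[0,0,0.025]],[[0,0,0],[0,0,0.025]],[[0,0,0],[0,0,0.025]]]'; python3 -m pendant '[[[0,0,0],[0,0,0.01]],[[0,0,0],[0,0,0.01]],[[0,0,0],[0,0,0]],[[0,0,0],[0,0,0]],[[0,0,0],[0,0,0]]]'; python3 -c "
from h import *
s=ctrl.read_state();print(s['torque'],s['joints'])"
```

```text
clock: 21.6
ee_pos: [0.41, -0.1974, 0.2829]
orientation: [[0.942, -0.337, 0.002], [-0.336, -0.942, -0.01], [0.006, 0.008, -1.0]]
wrist_force: [6.1, -18.2, -7.3]
gripper_width: 0.0099
gripper_force: 30.0
clock: 22.22
ee_pos: [0.41, -0.1975, 0.2829]
orientation: [[0.894, -0.448, 0.002], [-0.448, -0.894, -0.01], [0.007, 0.008, -1.0]]
wrist_force: [5.2, -18.0, -7.4]
gripper_width: 0.0097
gripper_force: 30.0
[-3.1341 -0.6871 -0.065 ] [-0.6202 -0.0666  2.0726 -0.0074  1.1279  1.4179]
```

The reading shifted to -18 N while turning, so the grip is slightly off the screw axis. I turn back in stages to see where the force changes.

```bash
for i in 1 2 3; do python3 -m pendant '[[[0,0,0],[0,0,-0.02]],[[0,0,0],[0,0,0]],[[0,0,0],[0,0,0]],[[0,0,0],[0,0,0]],[[0,0,0],[0,0,0]]]' | grep -E "ee_|ori|wrist"; done
python3 -m pendant '[[[0,0,0],[0,0,-0.02]],[[0,0,0],[0,0,-0.02]],[[0,0,0],[0,0,0]],[[0,0,0],[0,0,0]],[[0,0,0],[0,0,0]]]' | grep -E "ee_|ori|wrist"
```

```text
ee_pos: [0.41, -0.1974, 0.2829]
orientation: [[0.943, -0.332, 0.002], [-0.332, -0.943, -0.01], [0.006, 0.008, -1.0]]
wrist_force: [5.9, -17.3, -8.0]
ee_pos: [0.41, -0.1973, 0.2829]
orientation: [[0.977, -0.211, 0.003], [-0.211, -0.977, -0.009], [0.005, 0.009, -1.0]]
wrist_force: [4.7, -16.5, -6.7]
ee_pos: [0.41, -0.1972, 0.2828]
orientation: [[0.996, -0.087, 0.003], [-0.087, -0.996, -0.009], [0.003, 0.009, -1.0]]
wrist_force: [6.3, -14.9, -7.5]
ee_pos: [0.4101, -0.197, 0.2828]
orientation: [[0.987, 0.164, 0.003], [0.164, -0.986, -0.008], [0.001, 0.009, -1.0]]
wrist_force: [6.1, -14.3, -6.4]
```

Pose and force agree with a grip offset of about 0.85 mm. The crosshead position barely changed between free and clamped (within 0.05 mm), so the pressure stays near 12 N. I retighten with a small compensating shift.

```bash
python3 -m pendant '[[[0,0.004,0],[0,0,0.02]],[[0,0.004,0],[0,0,0.02]],[[0,0.004,0],[0,0,0.02]],[[0,0.003,0],[0,0,0.02]],[[0,0,0],[0,0,0]]]'| grep -E "ee_|ori|wrist"; python3 -m pendant '[[[0,0.002,0],[0,0,0.014]],[[0,0,0],[0,0,0.012]],[[0,0,0],[0,0,0]],[[0,0,0],[0,0,0]],[[0,0,0],[0,0,0]]]'; python3 -c "
from h import *
s=ctrl.read_state();print(s['torque'],s['joints'])"
```

```text
ee_pos: [0.41, -0.1976, 0.2829]
orientation: [[0.943, -0.333, 0.003], [-0.333, -0.943, -0.009], [0.005, 0.008, -1.0]]
wrist_force: [4.8, -14.3, -6.7]
clock: 25.98
ee_pos: [0.4099, -0.1977, 0.2829]
orientation: [[0.877, -0.48, 0.002], [-0.48, -0.877, -0.009], [0.006, 0.007, -1.0]]
wrist_force: [5.5, -16.0, -6.8]
gripper_width: 0.01
gripper_force: 30.0
[-2.7159 -0.7106  0.4527] [-0.6207 -0.0662  2.0722 -0.0069  1.1285  1.4539]
```

```bash
python3 -m pendant '[[[0.012,0.022,0],[0,0,0]],[[0.012,0.022,0],[0,0,0]],[[0,0,0],[0,0,0]],[[0,0,0],[0,0,0]],[[0,0,0],[0,0,0]]]'| grep -E "ee_|ori|wrist"
```

```text
ee_pos: [0.41, -0.1983, 0.2829]
orientation: [[0.877, -0.48, 0.002], [-0.48, -0.877, -0.007], [0.005, 0.005, -1.0]]
wrist_force: [5.2, -11.2, -3.5]
```

```bash
cat > st.py <<'E'
from h import *
s=ctrl.read_state();R=s['orientation'];print('TCP',s['ee_pos']*1e3,'grasp',(s['ee_pos']+.164*R[:,2])*1e3,'z',R[:,2],'F',s['wrist_force'],'M',s['torque'],'t',s['clock'])
E
python3 st.py
python3 -m pendant '[[[0.012,0.022,0],[0,0,0]],[[0.012,0.022,0],[0,0,0]],[[0,0,0],[0,0,0]],[[0,0,0],[0,0,0]],[[0,0,0],[0,0,0]]]' >/dev/null; python3 st.py
python3 -m pendant '[[[0.012,0.022,0],[0,0,0]],[[0.012,0.022,0],[0,0,0]],[[0,0,0],[0,0,0]],[[0,0,0],[0,0,0]],[[0,0,0],[0,0,0]]]' >/dev/null; python3 st.py
```

```text
TCP [ 409.9951 -198.3478  282.9027] grasp [ 410.3219 -199.4424  118.9067] z [ 0.002  -0.0067 -1.    ] F [  5.2239 -11.1645  -3.4544] M [-1.7847 -0.7464  0.4936] t 26.6
TCP [ 410.0309 -199.0533  282.8723] grasp [ 410.3235 -199.7494  118.8741] z [ 0.0018 -0.0042 -1.    ] F [ 5.057  -6.2588 -1.9875] M [-0.9332 -0.743   0.5009] t 27.225
TCP [ 410.0664 -199.7121  282.8453] grasp [ 410.3239 -199.9962  118.8458] z [ 0.0016 -0.0017 -1.    ] F [4.9533 0.3071 1.9086] M [-0.1002 -0.7209  0.4689] t 27.85
```

The force unloads to zero with only about 0.5 mm of grip flex, so the clamp is holding. Next I open, rise and check.

```bash
python3 -m pendant '[[[0,0,0],[0,0,0]],[[0,0,0],[0,0,0]],[[0,0,0],[0,0,0]],[[0,0,0],[0,0,0]],[[0,0,0],[0,0,0]]]' 0.3
python3 -m pendant '[[[0,0,-0.5],[0,0,0]],[[0,0,-0.5],[0,0,0]],[[0,0,-1],[0,0,0]],[[0,0,-1],[0,0,0]],[[0,0,-1],[0,0,0]]]'
python3 - <<'E'
from h import *
im,d,P=grab('wrist','w4.png');p=pts(d,P)
def meas(im,p,y0):
    m=(d>0)&(im.max(-1)<70)&(abs(p[...,2]-.12)<.012)&(abs(p[...,0]-.41)<.03)&(abs(p[...,1]-y0)<.03)
    print('wing',cv2.minAreaRect((p[m][:,:2]*1000).astype(np.float32)))
    m=(abs(p[...,2]-.118)<.006)&(p[...,0]>.46)&(p[...,0]<.50)&(p[...,1]>y0-.02)&(p[...,1]<-.09)
    ys=p[m][:,1]; print(np.histogram(ys*1e3,bins=np.arange(-185,-100,2)))
meas(im,p,-.198)
E
```

```text
clock: 28.48
ee_pos: [0.4095, -0.1993, 0.2822]
orientation: [[0.877, -0.48, -0.0], [-0.48, -0.877, 0.0], [-0.0, 0.0, -1.0]]
wrist_force: [0.2, 0.3, 0.3]
gripper_width: 0.0301
gripper_force: 0.0
clock: 29.1
ee_pos: [0.4096, -0.1993, 0.4049]
orientation: [[0.877, -0.48, 0.002], [-0.48, -0.877, -0.001], [0.002, 0.0, -1.0]]
wrist_force: [-0.1, -0.3, 0.4]
gripper_width: 0.0307
gripper_force: 0.0
wing ((409.96856689453125, -200.6860809326172), (8.712409019470215, 32.910499572753906), 61.50104522705078)
(array([  0,   0,   0,   0,   0,  10, 175, 144, 195, 129, 111, 103,  96,
       100, 110,  98,  97, 104, 100,  95, 103,  95, 108,  94,  90, 105,
        96, 102, 102,  97, 100, 101, 109,  75,  40, 116,  17,   0,   0,
         0,   0,   0]), array([-185, -183, -181, -179, -177, -175, -173, -171, -169, -167, -165,
       -163, -161, -159, -157, -155, -153, -151, -149, -147, -145, -143,
       -141, -139, -137, -135, -133, -131, -129, -127, -125, -123, -121,
       -119, -117, -115, -113, -111, -109, -107, -105, -103, -101]))
```

View pics/w4.png

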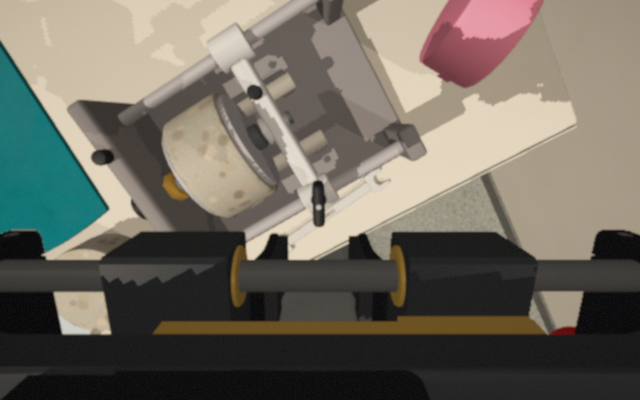

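The view shows the screw clamped again at (318,205), with the wing back at its tight angle (-28°, originally -26°). The disc lies in its cradle between both electrodes with no gaps, and the gripper is well clear.

```bash
python3 -c "
from rig import ctrl
print(ctrl.close_job())"
```

```text
the job is handed in; nothing more can be done
None
```

The job is handed in: the disc is pressed between both electrodes with roughly 12 N (estimated from the wrist force at clamping, not measured after release), the screw is tight again, and the arm is clear.

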